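# Drop the lock pin through the lay-bar bracket of a proof press

## Task

Lock the press's lay bar: take the long pin with the wide collar out of the wooden rack and lower it, without letting it drop, down through the upper ear of the bracket, the eye of the bar and the lower ear, until its collar rests flat on the upper ear, then let go. Leave the other two pins standing in their rack.

Things in the scene. Friction and masses are not known exactly. Their poses are not given: they have to be found in the camera images.
- lock_pin: Long steel pin with wide collar, 0.35 kg, upright in any of the rack's 3 holes (30 deep, 20.5 mm wide: it may lean a little). Origin: centre of its lower tip, z up. Above the tip: taper to 10 mm, shank dia 18 to 74 mm, collar dia 56 from 74 to 82, dark round grip knob dia 24 from 82 to 126: hold it there, any yaw. Rack: fixed wood block 66 x 225 x 45 mm high, holes in a row along it, 75 mm apart.
- short_pin: Short steel pin with the same collar and knob, 96 mm long (collar 44 to 52 mm above its tip): too short for the job. It stands in another hole of the rack; origin at its tip, z up. Leave it.
- plain_pin: Long steel pin with no collar: shank to 82 mm, knob dia 24 from 82 to 126 mm above its tip; it would fall through. It stands in another hole of the rack; origin at its tip, z up. The three pins stand in a straight row, the rack's direction. Leave it.
- bracket: Fixed dark steel bracket: two level 76 x 76 x 10 mm ears, undersides 28 and 80 mm above the table, the lay bar's 10 mm thick eye between (54 to 64). Origin on the table on the upright axis of the three dia 34 through holes; z up, x along the bar, which runs 193 mm. Web on the -x side, no higher than the upper ear's top (90). Pin home: collar on the upper ear, tip 16 mm above the table.

How it is judged:
By the outcome, as a careful person would: the job done as asked, in the order asked, and still so for the second after the job is handed in, with the robot touching nothing.
It also fails if it takes over 42 s, if anything falls off the work surface, if the arm or the gripper's body presses on something with over 40 N, if the wrist force passes 120 N, or if a joint passes its speed limit or range.

## Robot

A 6-joint arm with a two-finger parallel gripper is mounted at the origin on the work surface. World frame = base frame: x ahead of the robot, y to its left, z up, the work surface at z = 0. Lengths are in mm, angles in degrees, forces in N, time in s.
With the tool pointing down it reaches from about 350 to 850 mm from the base axis. Payload 8.1 kg.
Tool frame: the origin (TCP) lies midway between the tips of the shut fingers; the grasp point (between the pads) lies 19 mm behind it; z points along the fingers, y is the line along which they close (so a half turn about z gives the same grasp; the last joint's range is limited). The gripper opens to 85 mm and grips with 20 to 120 N. Pads are 22 mm wide; open, the fingers measure 114 mm over their backs; the gripper's body (76 mm by 85 mm) begins 54 mm behind the grasp point. The pads swing forward as they close: fully open they stand 13 mm farther back than shut.
Start: joints at [-77.601, 7.471, 85.268, -0, 87.261, -4.893], TCP at [178.364, -572.88, 231.292] pointing down, gripper open.
Joint ranges: [-169.43, 169.43], [-51.17, 129.36], [1.28, 143.12], [-76.62, 256.62], [0, 156.53], [-152.29, 152.29]. Speed limits (degrees/s): [136.94, 136.94, 159.86, 180, 180, 180].

## Interface

Orientations are given as [roll, pitch, yaw] about the fixed x, y, z axes, in that order (R = Rz(yaw) Ry(pitch) Rx(roll)).
In Python, from bench import sense, snapshot, order, finder gives the robot as it stands.
- The arm moves only by the tool send_rows, never from a script. Its argument "steps" is a list of rows, each a list of 2 entries, a list of its own where there are three numbers: the shift along the world's x, y, z in units of 30 mm (1.0 is 30 mm), then the turn, a rotation vector about the world's x, y, z in rad. In form: [[[dx, dy, dz], [wx, wy, wz]], ...]. A call has 1 to 10 rows; each row is the pose to reach, as a shift and turn from the pose commanded when the call began; what a row does not reach only later rows make up. A row lasts 1/8 s, in which the tool goes at most 62.5 mm and 10.7 degrees, less where a joint would pass 70% of its speed; a pose out of reach is approached as far as the arm can. A call with a gripper value outside its range is refused whole. "fingers" is the closure, from 0 (fully open) to 1 (shut), set as the call begins (left out, the last holds). The fingers move at their own pace and stop on an object; "squeeze" is the grip in N (left out, the last holds). Time passes only in rows, so rows that repeat a pose let the fingers close. It gives the time, the measured TCP pose, the force, the opening and the grip force at its end, in the units of the state.
- sense(): the state, without advancing time (a new reading comes with each control period).
- snapshot(name): name is "scene" or "top"; returns a dict with "img" (400x640x3 uint8, red, green, blue), "K" (3x3 intrinsics, pixels), "pose" (4x4, takes a point from camera to world coordinates). Camera axes: x right, y up, looking along -z (the intrinsics and any distortion apply to the point x, -y, -z); pixel columns grow to the right and rows downward; lengths in mm; the calibration is good to about 2 mm. A picture is of the moment at which its call begins. There is no depth.
- order.hand_in(): hands the job in; it is judged then, once.
Trained networks look in the newest picture that a camera, given by its name, has taken for a name from the list of things; names that differ only in an ending like _2 or _b are one class to them, and where a whole thing is asked for, a point or a joint stands for the part that bears it (a point fixed in the world has none). Each returns a list of dicts, best first, with "confidence" (0 to 1); they miss things now and then, are a little off and sometimes report something else, mostly with a low value. They report only what shows in the picture. A call takes as long as a camera call.
- finder.find_in(label, camera): "box" ([left, top, width, height] as shares, 0 to 1, of the picture: columns of its width, rows of its height, round what is visible of it).
- finder.trace(label, camera): "mask" (400x640 bool, what is visible of it) and "box" ([left, top, width, height] as shares, 0 to 1, of the picture: columns of its width, rows of its height, round what is visible of it).
- finder.pinpoint(label, camera): "at" ([column, row] as shares, 0 to 1, of the picture: columns of its width, rows of its height: a listed point, or the origin of a listed thing).
The state is a dict: "time": time; "joint_pos": joint angles; "qd": joint speeds; "joint_efforts": joint torques, N m; "tool_pos": TCP position; "tcp_rot": TCP orientation; "ft_force": force on the tool from outside, world axes, zero at the start; "wrist_torque": the same for the moment, N m; "finger_gap": finger opening in mm; "grip_force": force on a finger pad.
Only numpy, scipy, OpenCV 4.12 (cv2) and the standard library are available. Lean on these libraries where they do the work, as an engineer would, in place of code of your own. Each camera call takes 0.05 s, during which the arm holds its last target. There are 200 camera calls.

## Working session

There is one attempt and no reset: what is moved stays moved. The work goes in short steps, Python scripts to look and compute and a tool call to move; the robot and the scene stay as the last step left them, time stands still between calls to the robot, and variables do not carry over. Pictures are saved under pics/ and viewed, at most 10 in all, crops included, and the job is handed in when it is done.

Besides the shell and the picture viewer there is one more tool, called as a command line: name --argument value ..., lists and objects as JSON in quotes. send_rows: Moves the arm, as the interface text tells. Its arguments: {"type":"object","properties":{"steps":{"type":"array"},"fingers":{"type":"number"},"squeeze":{"type":"number"}},"required":["steps"]}

```bash
mkdir -p pics; cat > h.py <<'E'
import numpy as np, cv2
from bench import sense, snapshot, order, finder
def ray(s,px):
    K=np.array(s["K"]);P=np.array(s["pose"])
    x=(px[0]-K[0,2])/K[0,0]; y=(px[1]-K[1,2])/K[1,1]
    d=P[:3,:3]@np.array([x,-y,-1]); return P[:3,3],d
def atz(s,px,z):
    o,d=ray(s,px); return o+d*(z-o[2])/d[2]
def proj(s,p):
    K=np.array(s["K"]);P=np.array(s["pose"])
    c=P[:3,:3].T@(np.array(p,float)-P[:3,3]); return np.array([K[0,0]*c[0]/-c[2]+K[0,2], K[1,1]*-c[1]/-c[2]+K[1,2]])
def tri(s1,p1,s2,p2):
    A=[];b=[]
    M=np.zeros((3,3));v=np.zeros(3)
    for s,p in((s1,p1),(s2,p2)):
        o,d=ray(s,p);d=d/np.linalg.norm(d);Q=np.eye(3)-np.outer(d,d);M+=Q;v+=Q@o
    return np.linalg.solve(M,v)
E
python3 - <<'E'
from h import *
S={}
for c in("scene","top"):
    s=snapshot(c);S[c]=s;cv2.imwrite(f"pics/{c}0.png",s["img"][:,:,::-1])
    print(c,s.keys(),np.round(s["K"],1).tolist(),np.round(s["pose"],2).tolist())
    for l in("lock_pin","short_pin","plain_pin","bracket"):
        print(l,[(np.round(np.array(r["at"])*[640,400],1).tolist(),round(r["confidence"],2)) for r in finder.pinpoint(l,c)],
         [(np.round(np.array(r["box"])*[640,400,640,400],0).tolist(),round(r["confidence"],2)) for r in finder.find_in(l,c)])
E
```

```text
scene dict_keys(['img', 'K', 'pose']) [[451.8, 0.0, 317.6], [0.0, 451.8, 198.3], [0.0, 0.0, 1.0]] [[0.56, -0.71, 0.43, 922.97], [0.83, 0.48, -0.29, -259.76], [0.0, 0.52, 0.86, 833.72], [0.0, 0.0, 0.0, 1.0]]
lock_pin [([223.4, 258.2], 0.67)] [([200.0, 224.0, 36.0, 32.0], 0.7)]
short_pin [([197.0, 278.9], 0.75)] [([176.0, 260.0, 33.0, 29.0], 0.79), ([203.0, 222.0, 33.0, 34.0], 0.54)]
plain_pin [([254.7, 231.5], 0.81)] [([241.0, 197.0, 16.0, 32.0], 0.69)]
bracket [] [([369.0, 121.0, 125.0, 104.0], 0.84)]
top dict_keys(['img', 'K', 'pose']) [[417.4, 0.0, 317.4], [0.0, 417.4, 192.0], [0.0, 0.0, 1.0]] [[-0.02, 0.99, -0.12, 427.85], [-1.0, -0.02, -0.02, 13.2], [-0.02, 0.12, 0.99, 1034.64], [0.0, 0.0, 0.0, 1.0]]
lock_pin [([412.3, 201.1], 0.6)] [([411.0, 185.0, 24.0, 23.0], 0.77)]
short_pin [([446.0, 185.9], 0.69)] [([439.0, 175.0, 23.0, 23.0], 0.83)]
plain_pin [([386.8, 209.4], 0.5)] []
bracket [([236.9, 188.7], 0.78)] [([210.0, 109.0, 50.0, 112.0], 0.92), ([409.0, 185.0, 26.0, 25.0], 0.49)]
```

View pics/scene0.png

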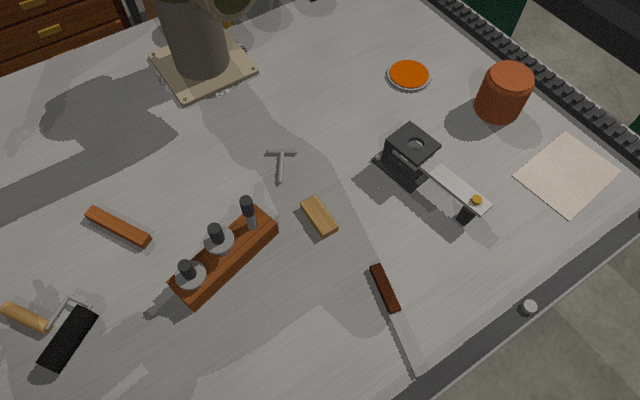

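View pics/top0.png

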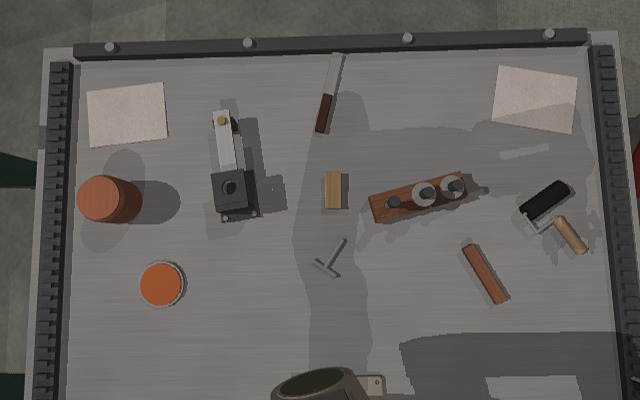

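The scene view shows the rack with pins at about (187,270), (218,235) and (248,208), and the bracket's hole at (416,144). In the top view, the pins are at (452,185), (424,194) and (394,202), and the hole is at (230,187). Next I'll zoom in and triangulate.

```bash
python3 - <<'E'
from h import *
a=cv2.imread("pics/scene0.png");b=cv2.imread("pics/top0.png")
f=lambda i,x,y:cv2.resize(i[y:y+75,x:x+100],(400,300),interpolation=cv2.INTER_CUBIC)
g=lambda i,x,y:cv2.convertScaleAbs(f(i,x,y),alpha=1.6,beta=20)
cv2.imwrite("pics/c1.png",np.vstack([np.hstack([g(a,170,195+0),g(b,365,160)]),np.hstack([g(a,370,110),g(b,190,150)])]))
E
```

```text
(no output)
```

View pics/c1.png

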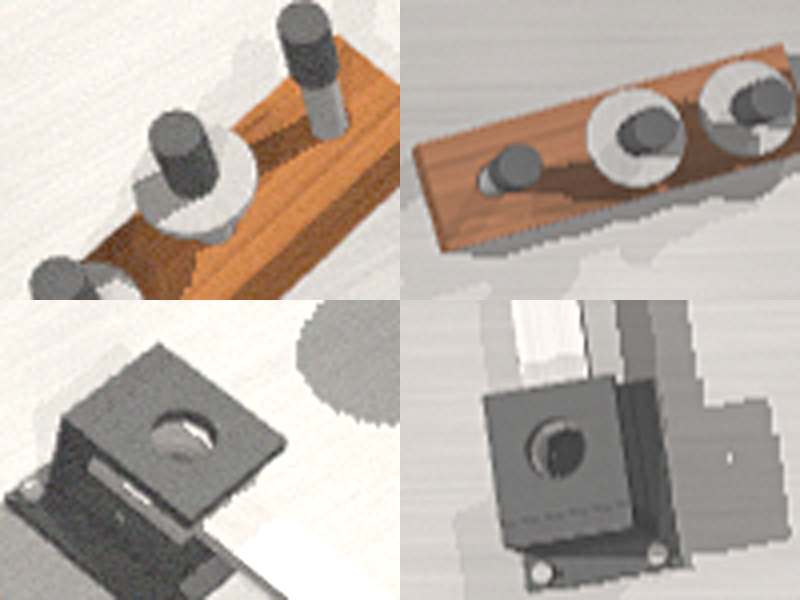

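The crops show that the middle pin is the lock pin: it has a collar with the shank visible below it. Its knob top is at scene (212.5,225.5) and top (431,192). The hole is at scene (416,143.8) and top (229,186.8).

```bash
python3 - <<'E'
from h import *
a=snapshot("scene");b=snapshot("top")
for n,p,q,z in(("lock",(212.5,225.5),(431,192),141),("plain",(246,198.8),(395,201.3),141),("short",(185,263.5),(457.5,185),111),("lockcollar",(218.5,241.5),(423.9,194.5),97),("hole",(416,143.8),(229,186.8),90),
 ("e1",(409.5,121),(211.2,174.2),90),("e2",(386.2,138.8),(216.2,211.2),90),("e3",(417.5,165.5),(248.2,206.8),90),("e4",(441.8,145),(243,169),90)):
    print(n,tri(a,p,b,q).round(1),atz(a,p,z).round(1),atz(b,q,z).round(1))
s=sense();print(s["tcp_rot"],s["finger_gap"],s["time"],s["tool_pos"])
E
```

```text
lock [ 526.  -209.9  150. ] [ 521.7 -207.8  141. ] [ 526.3 -213.6  141. ]
plain [ 508.2 -134.7  144.4] [ 506.6 -133.4  141. ] [ 508.2 -135.9  141. ]
short [ 544.  -279.2  111.9] [ 544.1 -278.3  111. ] [ 543.8 -280.5  111. ]
lockcollar [ 526.9 -210.1   89.2] [ 531.3 -210.3   97. ] [ 525.9 -208.6   97. ]
hole [555.4 233.   91.2] [554.9 234.   90. ] [555.5 233.1  90. ]
e1 [557.6 226.9 178.1] [499.8 262.4  90. ] [585.8 274.4  90. ]
e2 [490.6 250.1  38.6] [510.2 190.7  90. ] [500.1 262.3  90. ]
e3 [537.9 233.4  -8.9] [598.8 200.8  90. ] [508.4 189.1  90. ]
e4 [601.9 208.8 151.1] [586.9 276.5  90. ] [596.  200.9  90. ]
[-1.79999789e+02  1.36615796e-03  1.72918297e+01] 85.53175239425691 1.0 [ 178.37109879 -572.87758262  231.31030539]
```

send_rows --steps '[[[11.57, 12.1, -1.0], [0, 0, 1.513]], [[11.57, 12.1, -1.0], [0, 0, 1.513]], [[11.57, 12.1, -1.0], [0, 0, 1.513]], [[11.57, 12.1, -1.0], [0, 0, 1.513]], [[11.57, 12.1, -1.0], [0, 0, 1.513]], [[11.57, 12.1, -1.0], [0, 0, 1.513]], [[11.57, 12.1, -1.0], [0, 0, 1.513]], [[11.57, 12.1, -1.0], [0, 0, 1.513]], [[11.57, 12.1, -1.0], [0, 0, 1.513]], [[11.57, 12.1, -1.0], [0, 0, 1.513]]]' --fingers 0 --squeeze 40

```text
time: 2.25
tool_pos: [525.5, -209.6, 201.1]
tcp_rot: [-180.0, 0.0, 104.0]
ft_force: [0.1, 1.1, 0.2]
finger_gap: 85.2
grip_force: 0.0
```

```bash
python3 - <<'E'
from h import *
a=snapshot("scene");b=snapshot("top")
for s in(a,b): print(proj(s,(525.5,-209.6,201)).round(1),proj(s,(525.5,-209.6,141)).round(1))
g=lambda s,x,y:cv2.convertScaleAbs(cv2.resize(s["img"][y:y+150,x:x+100,::-1],(400,600),interpolation=cv2.INTER_CUBIC),alpha=1.6,beta=20)
cv2.imwrite("pics/c2.png",np.hstack([g(a,160,150),g(b,380,120)]))
E
```

```text
[205.2 210.5] [212.6 227.7]
[436.5 189. ] [429.1 192.4]
```

View pics/c2.png

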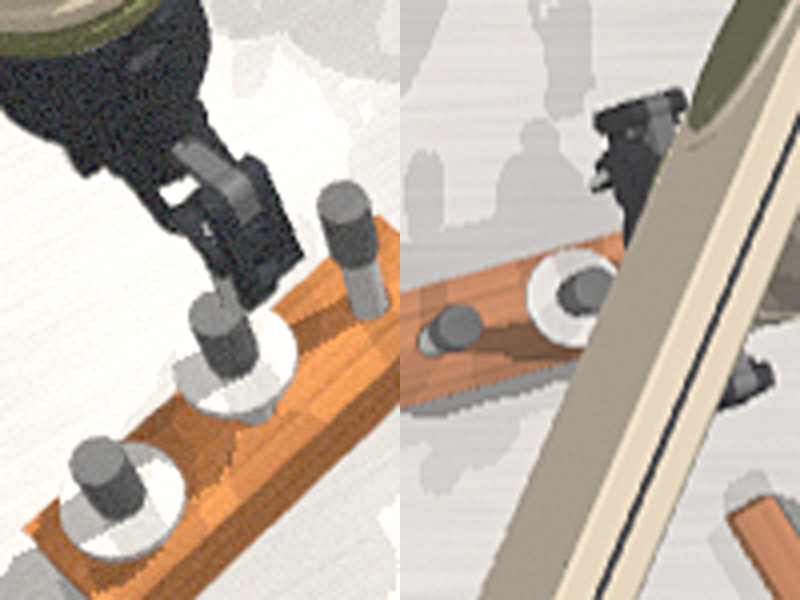

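The lock pin's knob top (about (214,227) in scene) sits directly under the TCP projection. The fingers straddle it across the rack, clear of both neighbours, so I'm descending.

send_rows --steps '[[[0, 0.02, -1.0], [0, 0, 0]], [[0, 0.02, -2.0], [0, 0, 0]], [[0, 0.02, -2.7], [0, 0, 0]], [[0, 0.02, -3.17], [0, 0, 0]], [[0, 0.02, -3.17], [0, 0, 0]]]'

```text
time: 2.98
tool_pos: [524.3, -209.8, 105.3]
tcp_rot: [-179.9, -0.1, 103.9]
ft_force: [-0.2, 0.3, 0.3]
finger_gap: 85.5
grip_force: 0.0
```

send_rows --steps '[[[0, 0, 0], [0, 0, 0]], [[0, 0, 0], [0, 0, 0]], [[0, 0, 0], [0, 0, 0]], [[0, 0, 0], [0, 0, 0]], [[0, 0, 0], [0, 0, 0]], [[0, 0, 0], [0, 0, 0]], [[0, 0, 0], [0, 0, 0]], [[0, 0, 0], [0, 0, 0]]]' --fingers 1 --squeeze 60

```text
time: 3.98
tool_pos: [526.0, -209.5, 106.9]
tcp_rot: [179.9, 0.0, 104.0]
ft_force: [-1.0, -0.2, 5.0]
finger_gap: 22.5
grip_force: 58.7
```

send_rows --steps '[[[0, 0, 0.3], [0, 0, 0]], [[0, 0, 0.7], [0, 0, 0]], [[0, 0, 1.1], [0, 0, 0]], [[0, 0, 1.6], [0, 0, 0]], [[0, 0, 2.3], [0, 0, 0]], [[0, 0, 3.2], [0, 0, 0]], [[0, 0, 4.2], [0, 0, 0]], [[0, 0, 5.1], [0, 0, 0]], [[0, 0, 5.1], [0, 0, 0]]]'

```text
time: 5.1
tool_pos: [526.8, -210.0, 262.8]
tcp_rot: [179.7, 0.2, 104.0]
ft_force: [0.0, -1.2, -3.6]
finger_gap: 22.5
grip_force: 59.3
```

send_rows --steps '[[[0.05, 0.8, 0], [0, 0, 0]], [[0.15, 2.3, 0], [0, 0, 0]], [[0.3, 4.1, 0], [0, 0, 0]], [[0.4, 6.0, 0], [0, 0, 0]], [[0.55, 7.9, 0], [0, 0, 0]], [[0.7, 9.8, 0], [0, 0, 0]], [[0.8, 11.7, 0], [0, 0, 0]], [[0.9, 13.3, 0], [0, 0, 0]], [[0.97, 14.3, 0], [0, 0, 0]], [[0.97, 14.77, 0], [0, 0, 0]]]'

```text
time: 6.35
tool_pos: [553.7, 235.3, 257.4]
tcp_rot: [-179.9, 0.0, 104.1]
ft_force: [-0.9, -0.7, -3.3]
finger_gap: 22.7
grip_force: 59.3
```

send_rows --steps '[[[0, 0, -0.6], [0, 0, 0]], [[0, 0, -1.2], [0, 0, 0]], [[0, 0, -1.5], [0, 0, 0]], [[0, 0, -1.6], [0, 0, 0]], [[0, 0, -1.6], [0, 0, 0]], [[0, 0, -1.6], [0, 0, 0]]]'

```text
time: 7.1
tool_pos: [555.0, 233.8, 212.1]
tcp_rot: [179.9, -0.0, 104.0]
ft_force: [0.3, 0.7, -3.5]
finger_gap: 22.4
grip_force: 59.3
```

```bash
python3 - <<'E'
from h import *
a=snapshot("scene");b=snapshot("top");s=sense();t=s["tool_pos"];print(t,s["tcp_rot"])
for c in(a,b):
  for z in (90,t[2]-92,t[2]-92+74,t[2]-92+126): print(round(z),proj(c,(555,233.3,z)).round(1))
g=lambda s,x,y:cv2.convertScaleAbs(cv2.resize(s["img"][y:y+120,x:x+80,::-1],(400,600),interpolation=cv2.INTER_CUBIC),alpha=1.6,beta=20)
cv2.imwrite("pics/c3.png",np.hstack([g(a,370,70),g(b,190,120)]))
E
```

```text
[554.97962551 233.90762771 211.99530145] [ 1.79925656e+02 -3.25674532e-03  1.03980096e+02]
90 [415.8 144. ]
120 [418.6 134.8]
194 [426.2 109.7]
246 [432.3  89.7]
90 [228.9 187. ]
120 [225.8 185.3]
194 [217.2 180.5]
246 [210.1 176.6]
```

View pics/c3.png

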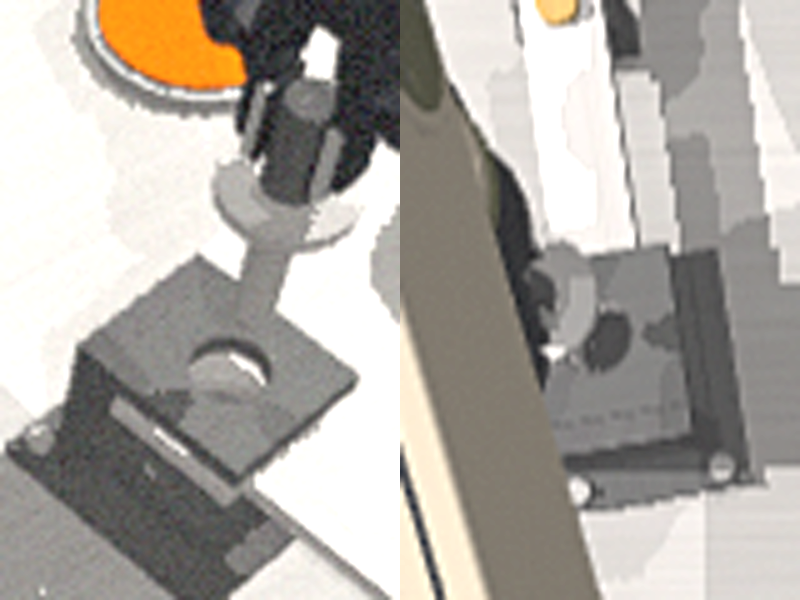

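The pin hangs above the bracket. Its knob top is at about scene (432,90), as predicted, and its tip is at about (421.6,131.6) against a predicted (418.6,134.8). I'll check for lean with an overlaid model.

```bash
python3 - <<'E'
from h import *
a=snapshot("scene")
im=cv2.convertScaleAbs(cv2.resize(a["img"][70:160,385:465,::-1],(640,720),interpolation=cv2.INTER_CUBIC)[:590],alpha=2,beta=20)
o=im.copy()
def circ(z,r,c,ctr=(555,233.7)):
    p=[(proj(a,(ctr[0]+r*np.cos(t),ctr[1]+r*np.sin(t),z))-[385,70]+.5)*8-.5 for t in np.linspace(0,6.283,40)]
    cv2.polylines(o,[np.int32(p)],True,c,1)
T=120
for z,r,c in((T,5,(0,0,255)),(T+10,9,(0,255,255)),(T+74,9,(0,255,255)),(T+74,28,(0,255,0)),(T+126,12,(255,0,0))): circ(z,r,c)
circ(90,17,(255,0,255),(555,233.3))
cv2.imwrite("pics/c4.png",np.hstack([im[:,150:550],o[:,150:550]]))
E
```

```text
(no output)
```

View pics/c4.png

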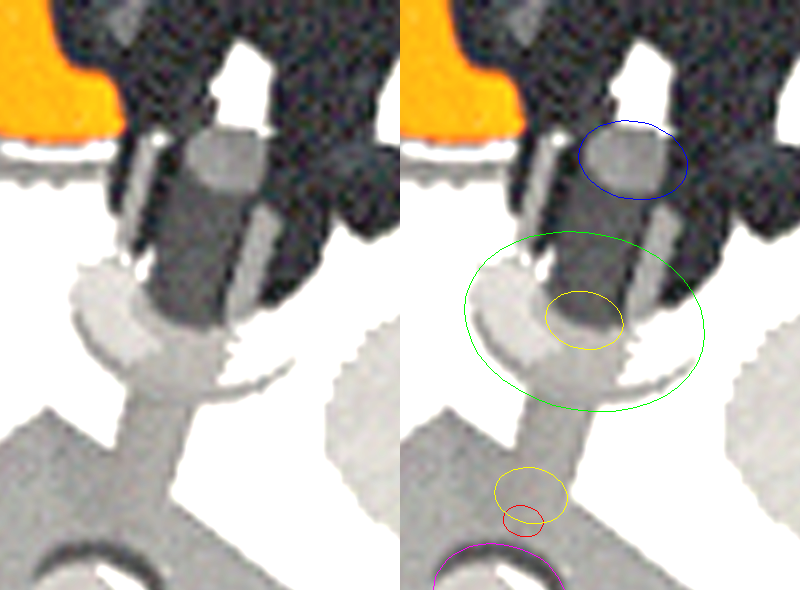

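Lean is negligible: the shank follows the model within about 2 mm, and the hole leaves 8 mm of clearance all round. Lowering gently.

send_rows --steps '[[[0, 0, -0.4], [0, 0, 0]], [[0, 0, -0.8], [0, 0, 0]], [[0, 0, -1.1], [0, 0, 0]], [[0, 0, -1.4], [0, 0, 0]], [[0, 0, -1.6], [0, 0, 0]], [[0, 0, -1.7], [0, 0, 0]], [[0, 0, -1.7], [0, 0, 0]]]'

```text
time: 8.12
tool_pos: [554.6, 233.8, 160.1]
tcp_rot: [-180.0, 0.0, 104.0]
ft_force: [-0.6, -0.5, -3.2]
finger_gap: 22.6
grip_force: 59.3
```

send_rows --steps '[[[0, 0, -0.3], [0, 0, 0]], [[0, 0, -0.6], [0, 0, 0]], [[0, 0, -0.9], [0, 0, 0]], [[0, 0, -1.2], [0, 0, 0]], [[0, 0, -1.4], [0, 0, 0]], [[0, 0, -1.55], [0, 0, 0]], [[0, 0, -1.6], [0, 0, 0]], [[0, 0, -1.6], [0, 0, 0]]]'

```text
time: 9.12
tool_pos: [554.7, 233.8, 112.3]
tcp_rot: [180.0, -0.0, 104.0]
ft_force: [-0.6, 0.1, -2.8]
finger_gap: 22.6
grip_force: 59.3
```

send_rows --steps '[[[0, 0, -0.03], [0, 0, 0]], [[0, 0, -0.07], [0, 0, 0]], [[0, 0, -0.1], [0, 0, 0]], [[0, 0, -0.1], [0, 0, 0]]]'

```text
time: 9.62
tool_pos: [554.5, 233.8, 109.1]
tcp_rot: [-180.0, 0.0, 104.0]
ft_force: [-0.5, 1.0, -3.0]
finger_gap: 22.3
grip_force: 59.3
```

send_rows --steps '[[[0, 0, -0.02], [0, 0, 0]], [[0, 0, -0.03], [0, 0, 0]], [[0, 0, -0.03], [0, 0, 0]]]'

```text
time: 10.0
tool_pos: [554.5, 233.8, 108.3]
tcp_rot: [-180.0, 0.0, 104.0]
ft_force: [0.2, 0.4, -2.6]
finger_gap: 22.4
grip_force: 59.3
```

send_rows --steps '[[[0, 0, -0.03], [0, 0, 0]], [[0, 0, -0.03], [0, 0, 0]]]'

```text
time: 10.25
tool_pos: [554.7, 233.9, 108.0]
tcp_rot: [180.0, -0.0, 104.0]
ft_force: [-4.0, 0.4, 3.2]
finger_gap: 22.4
grip_force: 60.0
```

send_rows --steps '[[[0, 0, -0.02], [0, 0, 0]], [[0, 0, -0.02], [0, 0, 0]]]'

```text
time: 10.5
tool_pos: [554.7, 233.9, 108.0]
tcp_rot: [180.0, 0.0, 104.0]
ft_force: [-5.7, -1.6, 8.5]
finger_gap: 22.5
grip_force: 60.5
```

The collar made contact at TCP 108, as expected. I'll ease the grip first, then open and retreat.

send_rows --steps '[[[0, 0, 0], [0, 0, 0]], [[0, 0, 0], [0, 0, 0]], [[0, 0, 0], [0, 0, 0]]]' --squeeze 20

```text
time: 10.88
tool_pos: [554.7, 233.9, 108.0]
tcp_rot: [180.0, 0.0, 104.0]
ft_force: [-5.4, -2.3, 9.0]
finger_gap: 22.5
grip_force: 60.5
```

send_rows --steps '[[[0, 0, 0], [0, 0, 0]], [[0, 0, 0], [0, 0, 0]], [[0, 0, 0], [0, 0, 0]], [[0, 0, 0], [0, 0, 0]], [[0, 0, 0], [0, 0, 0]], [[0, 0, 0], [0, 0, 0]], [[0, 0, 0], [0, 0, 0]], [[0, 0, 0], [0, 0, 0]]]' --fingers 0

```text
time: 11.88
tool_pos: [554.6, 233.8, 106.8]
tcp_rot: [180.0, -0.0, 104.0]
ft_force: [0.6, -0.4, -0.2]
finger_gap: 85.4
grip_force: 0.0
```

Released cleanly. Going up, then clearing the view.

send_rows --steps '[[[0, 0, 0.8], [0, 0, 0]], [[0, 0, 2], [0, 0, 0]], [[0, 0, 3.5], [0, 0, 0]], [[0, 0, 5], [0, 0, 0]], [[-1, -2, 5], [0, 0, 0]], [[-2, -3.5, 5], [0, 0, 0]], [[-3, -5, 5], [0, 0, 0]], [[-3, -5, 5], [0, 0, 0]]]'

```text
time: 12.88
tool_pos: [463.1, 81.5, 256.8]
tcp_rot: [180.0, 0.0, 103.8]
ft_force: [0.5, -0.2, 0.8]
finger_gap: 85.7
grip_force: 0.0
```

```bash
python3 - <<'E'
from h import *
a=snapshot("scene");b=snapshot("top")
g=lambda s,x,y:cv2.convertScaleAbs(cv2.resize(s["img"][y:y+75,x:x+100,::-1],(400,300),interpolation=cv2.INTER_CUBIC),alpha=1.6,beta=20)
cv2.imwrite("pics/c5.png",np.vstack([np.hstack([g(a,170,205),g(b,365,160)]),np.hstack([g(a,370,100),g(b,190,150)])]))
E
```

```text
(no output)
```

View pics/c5.png

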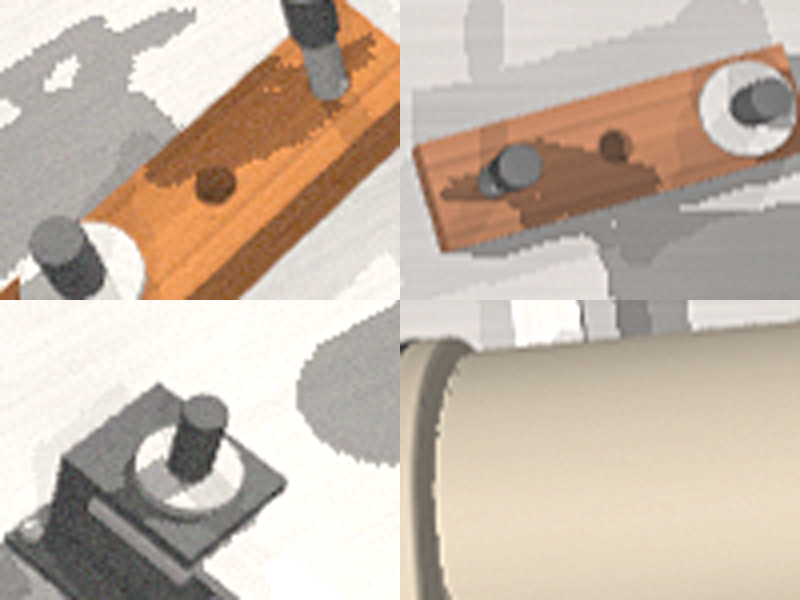

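The lock pin's collar lies flat on the upper ear at about scene (417,143). The middle rack hole is empty and the other two pins are still standing.

```bash
python3 -c "
from bench import order
print(order.hand_in())"
```

```text
the job is handed in; nothing more can be done
None
```

The lock pin is in the bracket with its collar flat on the upper ear; I released it, the other two pins still stand in the rack, and I handed the job in after about 13 s of robot time.

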